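# Fit the head of a cordless work light in its bayonet collar and hold it home

### The arm

A 6-joint arm with a two-finger parallel gripper is mounted at the origin on a cart in front of the work surface, level with it; the furniture and walls round the work are solid. World frame = base frame: x ahead of the robot, y to its left, z up, the work surface at z = 0. Lengths are in m, angles in degrees, forces in N, time in s.
With the tool pointing down it reaches from about 0.25 to 0.725 m from the base axis. Payload 9.7 kg.
Tool frame: the origin (TCP) lies midway between the tips of the shut fingers; the grasp point (between the pads) lies 19 mm behind it (bot.hold_point_z is the distance from the TCP to the grasp point, in m); z points along the fingers, y is the line along which they close (so a half turn about z gives the same grasp; the last joint's range is limited). The gripper opens to 85 mm and grips with 20 to 120 N. Pads are 22 mm wide; open, the fingers measure 114 mm over their backs; the gripper's body (76 mm by 85 mm) begins 54 mm behind the grasp point. The pads swing forward as they close: fully open they stand 13 mm farther back than shut.
Start: joints at [64.63, 4.979, 10.078, 95.1, 0, 90], TCP at [0.236, 0.497, 0.231] pointing down, gripper open.
Joint ranges: [-179.16, 179.16], [-48.56, 103.87], [-65.8, 70.77], [-126.05, 130.52], [-82.76, 87.17], [-180, 180]. Speed limits (degrees/s): [127.2, 127.2, 147.25, 180, 180, 180].

### API

Orientations are given as [roll, pitch, yaw] about the fixed x, y, z axes, in that order (R = Rz(yaw) Ry(pitch) Rx(roll)).
In Python, from workcell import bot gives the robot as it stands.
- The arm moves only by the tool play_rows, never from a script. Its argument "steps" is a list that holds one entry, the list of rows, each a list of 4 numbers: the shift along the tool's x, y, z in m, then the turn about the tool's z in rad. In form: [[[tx, ty, tz, yaw], ...]]. A call has exactly 5 rows; each row shifts and turns the commanded pose from where the row before left it, along the tool's axes as they then stand; what a row does not reach is not made up. A row lasts 1/12 s, in which the tool goes at most 41.7 mm and 7.16 degrees, less where a joint would pass 70% of its speed; a pose out of reach is approached as far as the arm can. A call is refused whole if a number of a shift passes 0.0417 or a number of a turn 0.125, either way. A call with a gripper value outside its range is refused whole. "gripper" is the finger opening in m, from 0 to 0.0854, set as the call begins (left out, the last holds). The fingers move at their own pace and stop on an object; "squeeze" is the grip in N (left out, the last holds). Time passes only in rows, so rows that do not move let the fingers close, or fill a call up. It gives the time, the measured TCP pose, the force, the opening and the grip force at its end, in the units of the state.
- bot.get_obs(): the state, without advancing time (a new reading comes with each control period).
- bot.camera(name): name is "scene" or "top" or "wrist"; returns a dict with "img" (420x560x3 uint8, blue, green, red), "vfov" (degrees; the focal length in pixels is half the picture's height over the tangent of half this angle, whatever the lens; pixels are square), "cx", "cy" (the principal point, pixels), "xyz" and "attitude" of the camera in the world. Camera axes: x right, y down, z forward; pixel columns grow to the right and rows downward; lengths in m; the calibration is good to about 2 mm. A picture is of the moment at which its call begins. There is no depth.
- bot.job_done(): hands the job in; it is judged then, once.
The state is a dict: "time": time; "q": joint angles; "qd": joint speeds; "joint_efforts": joint torques, N m; "ee_pos": TCP position; "tcp_rot": TCP orientation; "wrist_force": force on the tool from outside, world axes, zero at the start; "torque": the same for the moment, N m; "opening": finger opening in m; "grasp_force": force on a finger pad.
Only numpy, scipy, OpenCV 4.12 (cv2) and the standard library are available. Lean on these libraries where they do the work, as an engineer would, in place of code of your own. Each camera call takes 0.05 s, during which the arm holds its last target. There are 200 camera calls.

### The job

Fit the lamp head to the cordless work light for me. First flip the toggle switch on the yellow battery base over to off, the side with the red dot. Then take the lamp head out of the roll of tape it stands in, push it down into the bayonet collar against the spring until its black shoulder sits on the rim, and turn it clockwise (seen from above) a quarter turn, as far as it will go. The spring throws it out again until I have run the locking ring up, so do not let go: finish while still gripping the lamp, pressed fully down and turned home. Leave the moulding, the bottles, the tin, the rule and the sanding block where they are.

Things in the scene. Friction and masses are not known exactly. Their poses are not given: they have to be found in the camera images.
- lamp_centre (a point): centre of the lamp head: loose upright cylinder, 90 mm tall, 0.22 kg, point on its axis 45 mm above its bottom end, z up along it. Black ribbed grip, 55 mm diameter, from 21 to 60 mm above the bottom end (its flat underside is the shoulder), then an opal white domed diffuser 49 mm wide. It may go in either way round (a half turn makes no difference)
- lamp_foot (a point): middle of the lamp head's bottom end. The 21 mm above it are an aluminium spigot, 34 mm diameter, with two opposite steel lugs, toward this point's +x and -x, reaching 21.8 mm from the axis, each 7 mm wide and 10 mm high from the bottom end up. A white line on the grip stands over each lug
- tape_roll: roll of blue tape lying flat, 70 mm across, 24 mm high, bore 47 mm, origin under its centre. The lamp head starts with its spigot hanging in the bore, the shoulder on the roll, the bottom end 3 mm above the table. It is only a rest: it may be shifted
- socket (a point): centre of the bayonet collar on the battery base, on its axis, at rim height (92 mm above the table); z up. Collar 76 mm across at the foot, 69 at the rim, 22 mm high. Its mouth is a hole of 37 mm diameter in a rim 6 mm thick, with two entry slots 12 mm wide for the lugs, toward this point's +x and -x (white ticks). Red ticks: where the lamp's lines stand when turned home
- lamp_base: battery base of the work light, fixed to the table: yellow box with black rubber corners, 110 mm wide along its x, 190 mm long along its y, 70 mm high; origin at the centre of its underside. The collar's axis is 42 mm from its middle toward +y, the toggle 62 mm toward -y
- contact_plate (a joint): travel of the spring-loaded contact plate in the collar, m: 0 = up, its top 11 mm below the rim (a lamp resting on it has its shoulder 10 mm above the rim); 0.010 = lamp's shoulder on the rim. The push is about 5 N at first and 12 N at the end. From 0.005 on the lugs are below the rim and the lamp can be turned
- contact_plate_turn (a joint): turn of the contact plate, rad, growing clockwise seen from above: 0 = rest, 1.40 = stop (turned home). The lugs sit between blocks on the plate with play, so the lamp must turn up to 0.15 rad farther than the plate. Both spring back when let go: 0.06 Nm at the start, 0.26 Nm at the stop
- toggle (a joint): angle of the toggle switch, rad: 0 = on, leaning toward the base's -x side (green dot); 1.0 = off, leaning toward +x (red dot); upright at 0.5. Top-heavy: it falls to whichever side it is pushed past the middle, with under 3 N at its tip. It starts at on
- toggle_tip (a point): centre of the red ball, 17 mm diameter, on the end of the toggle's 8 mm steel stick, 45 mm from the hinge. The hinge is 73 mm above the table and runs along the base's y, 104 mm from the collar's axis
- moulding_piece: cast white plaster bead moulding, 34 x 120 x 29 mm, lying flat; a bystander, fragile; origin at the centre of its underside
- resin_bottle: white bottle with a blue cap, 59 mm across, 141 mm tall, upright; a bystander; origin at the centre of its underside
- spray_bottle: grey trigger sprayer with a blue head, 64 x 84 mm, 209 mm tall, upright; a bystander; origin at the centre of its underside
- pigment_tin: round brown and cream tin, 62 mm across, 49 mm tall; a bystander; origin at the centre of its underside
- folding_rule: folded yellow wooden rule, 16 x 200 x 16 mm, lying flat; a bystander; origin at the centre of its underside
- sanding_cork: brown cork sanding block, 36 x 62 x 26 mm, lying flat; a bystander; origin at the centre of its underside
Mind the look-alikes: they are no part of the job. Leave any purple look-alike of the part that bears lamp_centre alone.

How it is judged:
By the outcome, as a careful person would: the job done as asked, in the order asked, and still so for the second after the job is handed in, while the arm keeps its last pose, push and grip.
It also fails if it takes over 58 s, if anything falls off the work surface, if the arm or the gripper's body presses on something with over 40 N, if the wrist force passes 120 N, or if a joint passes its speed limit or range.

## Working session

There is one attempt and no reset: what is moved stays moved. The work goes in short steps, Python scripts to look and compute and a tool call to move; the robot and the scene stay as the last step left them, time stands still between calls to the robot, and variables do not carry over. Pictures are saved under pics/ and viewed, at most 12 in all, crops included, and the job is handed in when it is done.

Besides the shell and the picture viewer there is one more tool, called after "Call:" by a JSON object that holds its "name" and its "arguments". play_rows: Moves the arm, as the interface text tells. Its arguments: {"type":"object","properties":{"steps":{"type":"array","items":{"type":"array","items":{"type":"array","items":{"type":"number"}}}},"gripper":{"type":"number"},"squeeze":{"type":"number"}},"required":["steps"]}

```bash
ls; mkdir -p pics; cat > h.py <<'E'
import numpy as np, cv2, pickle
from workcell import bot
from scipy.spatial.transform import Rotation as R
def snap(n,f):
    c=bot.camera(n); cv2.imwrite(f'pics/{f}.png',c['img']); pickle.dump(c,open(f'pics/{f}.pkl','wb')); return c
def ld(f): return pickle.load(open(f'pics/{f}.pkl','rb'))
def rot(c):
    a=np.array(c['attitude'],float)
    return a if a.shape==(3,3) else R.from_euler('xyz',a,degrees=True).as_matrix()
def F(c): return c['img'].shape[0]/2/np.tan(np.radians(c['vfov'])/2)
def ray(c,u,v):
    d=rot(c)@np.array([(u-c['cx'])/F(c),(v-c['cy'])/F(c),1]); return np.array(c['xyz']),d
def onz(c,u,v,z):
    o,d=ray(c,u,v); return o+d*(z-o[2])/d[2]
def proj(c,p):
    q=rot(c).T@(np.array(p)-c['xyz']); return q[:2]/q[2]*F(c)+[c['cx'],c['cy']]
E
python3 - <<'E'
from h import *
a=snap('top','t0');b=snap('scene','s0');w=snap('wrist','w0')
for c in(a,b,w): print({k:v for k,v in c.items() if k!='img'})
im=np.vstack([np.hstack([a['img'],b['img']])])
cv2.imwrite('pics/ab.png',cv2.resize(im,(800,300),interpolation=cv2.INTER_AREA))
print(bot.get_obs())
E
```

```text
pics
{'vfov': 46.47484839552596, 'cx': 281.5582322741744, 'cy': 209.43844093672786, 'xyz': array([0.40370854, 0.20020602, 1.25169429]), 'attitude': array([-174.02322669,   -1.38053845,  -90.04216739])}
{'vfov': 44.95261764464675, 'cx': 280.9676125339274, 'cy': 204.7350712592004, 'xyz': array([-0.37363311,  0.69452957,  0.54845691]), 'attitude': array([-113.60963984,   -1.12712634, -119.0126231 ])}
{'vfov': 71.90025594022205, 'cx': 278.1610179708975, 'cy': 209.87016482273927, 'xyz': array([0.16576159, 0.52949611, 0.37352691]), 'attitude': array([1.62457620e+02, 4.43177810e-02, 6.45750613e+01])}
{'time': 0.15, 'q': array([6.46300537e+01, 5.00371232e+00, 1.00446660e+01, 9.50983786e+01,
       6.54504414e-04, 9.00000173e+01]), 'qd': array([ 0.02941943, -0.06222368,  0.11887487,  0.02054494, -0.03000092,
        0.06571588]), 'joint_efforts': array([ 1.37570911e-03, -5.20761395e+01,  4.65044081e+01,  1.38687293e-02,
        1.20434484e-04,  1.87497932e-06]), 'ee_pos': array([0.23557889, 0.49680796, 0.23074541]), 'tcp_rot': array([-1.79942575e+02, -6.54486698e-04,  1.54630036e+02]), 'wrist_force': array([ 0.3231131 , -0.0285122 , -0.08090781]), 'torque': array([-0.01394232, -0.03824745,  0.02104189]), 'grasp_force': 0.0, 'opening': 0.08531720369172427}
```

View pics/t0.png

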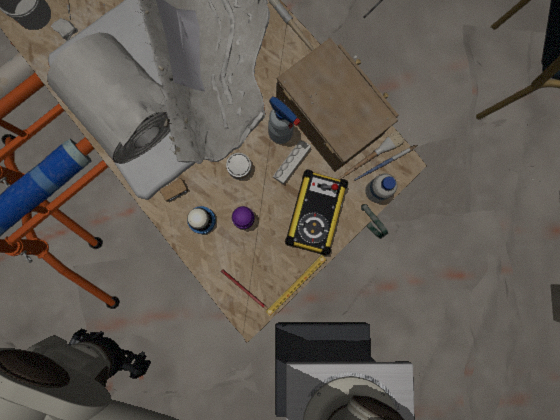

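View pics/s0.png

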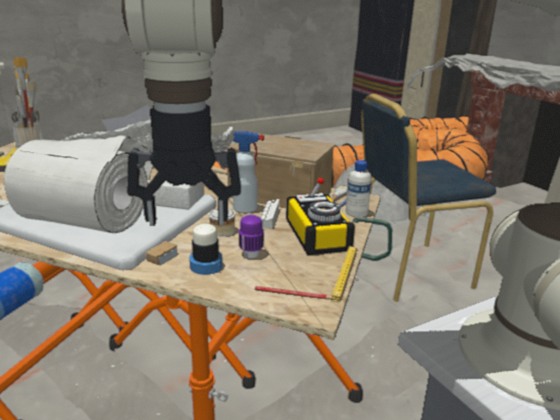

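Top view: the lamp is at about (200,218) in the blue tape, with the purple look-alike at (243,217). The collar is at about (313,230), and the toggle near (330,185). I'll zoom in for exact positions.

```bash
python3 - <<'E'
from h import *
a=ld('t0');b=ld('s0')
i=cv2.resize(a['img'][160:260,180:360],None,fx=4.4,fy=4.4,interpolation=cv2.INTER_CUBIC)[:, :792]
i2=cv2.resize(b['img'][170:280,180:370],None,fx=4.2,fy=4.2,interpolation=cv2.INTER_CUBIC)
cv2.imwrite('pics/c1.png',i)
# base yellow/black outline
hsv=cv2.cvtColor(a['img'],cv2.COLOR_BGR2HSV)
roi=np.zeros(hsv.shape[:2],np.uint8); roi[165:257,280:352]=1
m=((cv2.inRange(hsv,(20,150,90),(35,255,255))>0)|(hsv[...,2]<45))&(roi>0)
m=cv2.morphologyEx(m.astype(np.uint8),cv2.MORPH_OPEN,np.ones((2,2)))
cs,_=cv2.findContours(m,0,1);c=max(cs,key=cv2.contourArea);r=cv2.minAreaRect(c);bx=cv2.boxPoints(r)
P=np.array([onz(a,*p,0.07) for p in bx]);print(bx,P,P.mean(0))
for k in range(4): 
  d=P[(k+1)%4]-P[k];print(np.linalg.norm(d),np.degrees(np.arctan2(d[1],d[0])))
# tape/lamp
m=cv2.inRange(hsv,(95,120,60),(115,255,255));m[:, :180]=0;m[:, 225:]=0;m[:200]=0;m[245:]=0
ys,xs=np.nonzero(m);(u,v),rr=cv2.minEnclosingCircle(np.c_[xs,ys].astype(np.float32));print('tape',u,v,rr,onz(a,u,v,.02))
m=cv2.inRange(hsv,(10,0,150),(40,120,255));m[:, :185]=0;m[:, 217:]=0;m[:203]=0;m[:][235:]=0
n,l,s,ce=cv2.connectedComponentsWithStats(m);k=1+s[1:,4].argmax();print('diffuser',s[k],ce[k],onz(a,*ce[k],.08))
E
```

```text
[[285.283   245.48666]
 [305.32742 169.76312]
 [349.66208 181.49878]
 [329.61765 257.22232]] [[0.4400371  0.16271462 0.07      ]
 [0.62543092 0.11322321 0.07      ]
 [0.59664919 0.00447868 0.07      ]
 [0.41180469 0.05581071 0.07      ]] [0.51848048 0.0840568  0.07      ]
0.1918860844033602 -14.9467234853863
0.11248894351942586 -104.82471304887274
0.1918396880888197 164.47982040898825
0.11056905017994274 75.20642678473651
tape 201.14422607421875 219.71153259277344 13.316094398498535 [0.50631205 0.37293242 0.02      ]
diffuser [188 209  17  17 177] [195.79661017 217.02824859] [0.50774598 0.37738633 0.08      ]
```

View pics/c1.png

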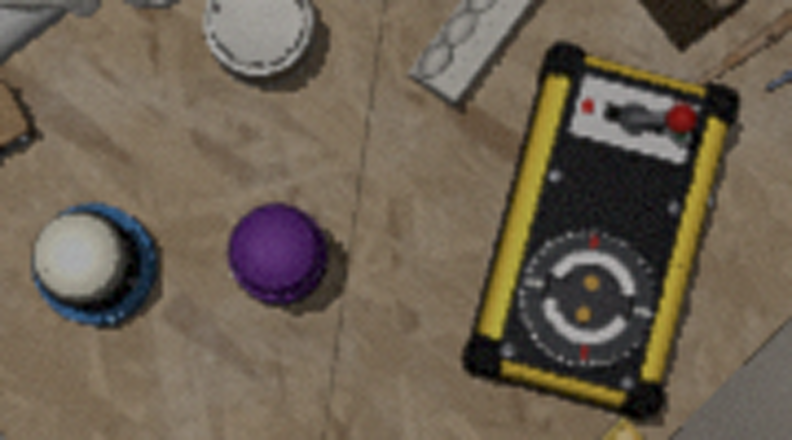

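Enlarged crop: the base's long axis is at about 165°. The toggle leans toward -y with its ball at about (335,187), and the red dot is on the +y side. The white ticks line up with base x. I'm moving to the toggle with the fingers shut.

Call:
{"name": "play_rows", "arguments": {"steps": [[[-0.0335,-0.0198,0,0],[-0.0335,-0.0198,0,0],[-0.0335,-0.0198,0,0],[-0.0335,-0.0198,0,0],[-0.0335,-0.0198,0,0]]], "gripper": 0, "squeeze": 30}}

```text
time: 0.57
ee_pos: [0.3451, 0.3342, 0.2311]
tcp_rot: [-180.0, -0.0, 154.7]
wrist_force: [1.0, 0.1, -0.3]
opening: 0.0253
grasp_force: 0.0
```

Call:
{"name": "play_rows", "arguments": {"steps": [[[-0.0335,-0.0198,0,0],[-0.0335,-0.0198,0,0],[-0.0335,-0.0198,0,0],[-0.0335,-0.0198,0,0],[-0.0335,-0.0198,0,0]]]}}

```text
time: 0.98
ee_pos: [0.4541, 0.1727, 0.2312]
tcp_rot: [180.0, 0.0, 154.6]
wrist_force: [0.3, 0.8, 0.8]
opening: -0.0002
grasp_force: 0.0
```

Call:
{"name": "play_rows", "arguments": {"steps": [[[-0.03,-0.018,0,0],[-0.03,-0.018,0,0],[-0.025,-0.015,0,-0.06],[0,0,0,-0.06],[0,0,0,-0.06]]]}}

```text
time: 1.4
ee_pos: [0.5091, 0.0903, 0.2306]
tcp_rot: [-180.0, -0.1, 164.9]
wrist_force: [0.3, 0.2, -0.6]
opening: -0.0004
grasp_force: 0.0
```

```bash
python3 - <<'E'
from h import *
w=snap('wrist','w1');t=snap('top','t1');o=bot.get_obs();print(o['time'],o['ee_pos'],o['tcp_rot'],o['q'],o['opening'])
for n,p in dict(ball=(.572,.047,.1125),collar=(.478,.095,.092)).items(): print(n,proj(w,p))
hsv=cv2.cvtColor(w['img'],cv2.COLOR_BGR2HSV)
m=cv2.inRange(hsv,(0,150,80),(8,255,255))|cv2.inRange(hsv,(172,150,80),(180,255,255))
n,l,s,ce=cv2.connectedComponentsWithStats(m)
for k in range(1,n):
  if s[k,4]>8: print(s[k],ce[k],onz(w,*ce[k],.1125))
E
```

```text
1.5 [0.50853974 0.09148908 0.2308809 ] [-1.79982176e+02 -4.24391010e-02  1.64942992e+02] [1.01976326e+01 4.36237926e-01 5.31511612e+00 9.49248656e+01
 1.98560317e-03 2.52546335e+01] 0.0002925780704564138
ball [253.6530969  272.70931623]
collar [275.03975242 167.92600579]
[426   2   8   7  34] [429.52941176   4.91176471] [0.38412301 0.24469981 0.1125    ]
[435   6  11  10  31] [440.58064516  10.61290323] [0.39018295 0.2525733  0.1125    ]
[271 139   4   9  25] [272.32 142.8 ] [0.45280333 0.09962892 0.1125    ]
[282 200   3   8  17] [282.64705882 204.05882353] [0.50952495 0.09400045 0.1125    ]
[299 259   5   4  12] [301.25 260.  ] [0.57070066 0.09702032 0.1125    ]
```

View pics/w1.png

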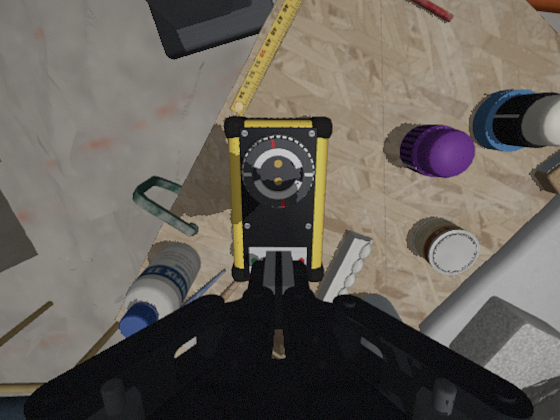

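The wrist view shows the collar at (278,173), the lamp with a white line at (508,117), and the resin bottle's cap at (137,320). Next I'll refine the collar and bottle positions.

```bash
python3 - <<'E'
from h import *
w=ld('w1');a=ld('t0')
r1=onz(w,272.3,142.8,.092);r2=onz(w,282.6,204.1,.092);d=r1-r2
print('collar',(r1+r2)/2,np.linalg.norm(d),np.degrees(np.arctan2(d[1],d[0])))
print('bottle cap', onz(a,389,183,.141),onz(w,137,320,.135))
hsv=cv2.cvtColor(a['img'],cv2.COLOR_BGR2HSV)
m=cv2.inRange(hsv,(0,150,80),(8,255,255))|cv2.inRange(hsv,(172,150,80),(180,255,255))
m[:160]=0;m[260:]=0;m[:, :295]=0;m[:,350:]=0
n,l,s,ce=cv2.connectedComponentsWithStats(m)
for k in range(1,n): print(s[k],ce[k],onz(a,*ce[k],.1125),onz(a,*ce[k],.092))
print('lamp line',[onz(w,508,117,z) for z in(.04,.055)])
E
```

```text
collar [0.48483714 0.0957502  0.092     ] 0.06151429170758746 174.30030586560687
bottle cap [ 0.5818402  -0.07489112  0.141     ] [ 0.58037203 -0.07300252  0.135     ]
[313 183   2   2   3] [313.33333333 183.66666667] [0.58426189 0.09762766 0.1125    ] [0.58751098 0.09578174 0.092     ]
[332 184   6   6  29] [334.4137931  186.27586207] [0.57818805 0.04781977 0.1125    ] [0.58132784 0.04507755 0.092     ]
[314 214   2   2   3] [314.66666667 214.66666667] [0.51080759 0.09504859 0.1125    ] [0.51273486 0.09315626 0.092     ]
[312 239   1   2   2] [312.  239.5] [0.45265555 0.10173046 0.1125    ] [0.45353636 0.09995837 0.092     ]
lamp line [array([0.49864431, 0.35372923, 0.04      ]), array([0.49576187, 0.34276413, 0.055     ])]
```

Call:
{"name": "play_rows", "arguments": {"steps": [[[-0.0261,-0.0204,0,0],[-0.0261,-0.0204,0,0],[-0.026,-0.0205,0,0],[0,0,0.025,0],[0,0,0.035,0]]]}}

```text
time: 1.92
ee_pos: [0.5703, 0.0114, 0.173]
tcp_rot: [179.9, 0.3, 164.7]
wrist_force: [1.1, 1.2, -0.3]
opening: -0.0
grasp_force: 0.0
```

Call:
{"name": "play_rows", "arguments": {"steps": [[[0,0,0.035,0],[0,0,0.02,0],[0,0,0.012,0],[0,0,0,0],[0,0.004,0,0]]]}}

```text
time: 2.33
ee_pos: [0.5691, 0.0164, 0.105]
tcp_rot: [-180.0, 0.0, 164.9]
wrist_force: [-0.2, -0.2, 1.1]
opening: 0.0001
grasp_force: 0.0
```

Call:
{"name": "play_rows", "arguments": {"steps": [[[0,0.007,0,0],[0,0.007,0,0],[0,0.007,0,0],[0,0.007,0,0],[0,0.007,0,0]]]}}

```text
time: 2.75
ee_pos: [0.5798, 0.0507, 0.1078]
tcp_rot: [179.9, 0.3, 164.9]
wrist_force: [0.2, -0.3, -0.5]
opening: 0.0001
grasp_force: 0.3
```

Call:
{"name": "play_rows", "arguments": {"steps": [[[0,0.005,0,0],[0,0.005,0,0],[0,0,0,0],[0,0,0,0],[0,0,0,0]]]}}

```text
time: 3.17
ee_pos: [0.5807, 0.0598, 0.104]
tcp_rot: [-180.0, -0.0, 165.0]
wrist_force: [-0.5, -0.5, 0.5]
opening: -0.0001
grasp_force: 0.0
```

```bash
python3 - <<'E'
from h import *
t=snap('top','t2');s=snap('scene','s2');w=snap('wrist','w2')
cv2.imwrite('pics/c2.png',np.hstack([cv2.resize(t['img'][150:260,270:400],(400,338)),cv2.resize(s['img'][160:270,270:400],(400,338))]))
E
```

```text
(no output)
```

View pics/c2.png

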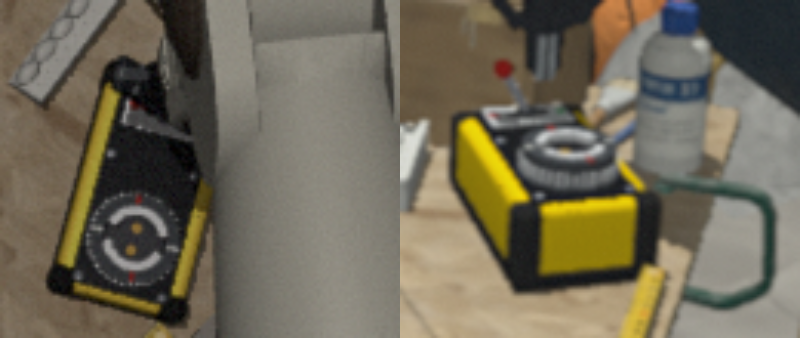

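The scene view shows the toggle now leaning to the red side (+x). I'll raise the arm and move over the lamp.

Call:
{"name": "play_rows", "arguments": {"steps": [[[0,-0.005,-0.02,0],[0,0,-0.035,0],[0,0,-0.037,0],[0,0,-0.035,0],[0,0.005,0,0]]]}}

```text
time: 3.73
ee_pos: [0.5822, 0.0592, 0.239]
tcp_rot: [179.8, 0.5, 164.9]
wrist_force: [1.2, 0.5, 2.4]
opening: -0.0002
grasp_force: 0.0
```

Call:
{"name": "play_rows", "arguments": {"steps": [[[0.0146,0.0353,0,0],[0.0146,0.0353,0,0],[0.0146,0.0353,0,0],[0.0146,0.0353,0,0],[0.0146,0.0353,0,0]]], "gripper": 0.0854}}

```text
time: 4.15
ee_pos: [0.5557, 0.2506, 0.2313]
tcp_rot: [180.0, 0.0, 164.9]
wrist_force: [0.8, -0.0, -0.6]
opening: 0.0604
grasp_force: 0.0
```

Call:
{"name": "play_rows", "arguments": {"steps": [[[0.0146,0.0353,0,0],[0.0146,0.0353,0,0],[0.0146,0.0353,0,0.052],[0,0,0,0.052],[0,0,0,0]]]}}

```text
time: 4.57
ee_pos: [0.5407, 0.3647, 0.2303]
tcp_rot: [-179.9, -0.0, 159.0]
wrist_force: [0.4, -0.5, 1.1]
opening: 0.0854
grasp_force: 0.0
```

```bash
python3 - <<'E'
from h import *
w=snap('wrist','w3');s=snap('scene','s3');o=bot.get_obs();print(o['time'],o['ee_pos'],o['tcp_rot'],o['q'])
for p in [(.507,.376,.093),(.507,.376,.063),(.507,.376,.024)]: print(proj(w,p),proj(s,p))
h=np.hstack([cv2.resize(w['img'][60:360,100:500],(480,360)),cv2.resize(s['img'][200:290,160:240],(320,360))])
cv2.imwrite('pics/c3.png',h)
E
```

```text
4.6667 [0.54141651 0.36249515 0.23112723] [-1.79972937e+02 -1.83630348e-03  1.59081614e+02] [ 3.38097160e+01  1.98191376e+01  2.75106107e+01  9.77146280e+01
 -1.41283688e-02  5.47281045e+01]
[277.20379925 163.61544694] [203.24278697 226.5817882 ]
[277.30660261 159.43321005] [203.85229646 239.73742157]
[277.41479833 155.03160142] [204.62392835 256.39229952]
```

View pics/c3.png

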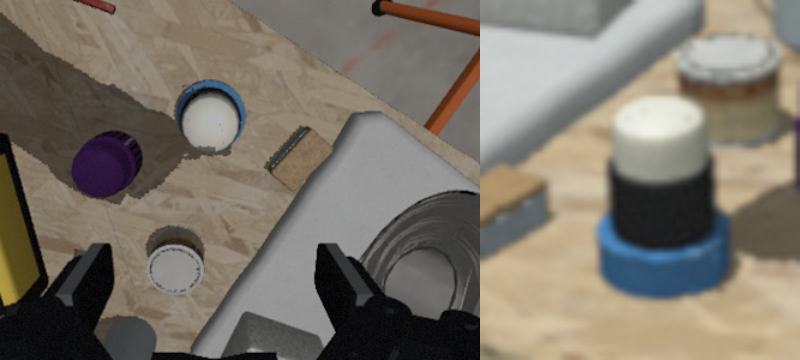

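The wrist view shows the lamp at about (275,162), as predicted. The purple look-alike is clear to the left, with the sanding cork to the right. I'll measure both circles.

```bash
python3 - <<'E'
from h import *
w=ld('w3');hsv=cv2.cvtColor(w['img'],cv2.COLOR_BGR2HSV)
def roi(m): z=np.zeros_like(m);z[110:200,230:325]=m[110:200,230:325];return z
m=roi(cv2.inRange(hsv,(0,0,140),(40,70,255)))
m=cv2.morphologyEx(m,cv2.MORPH_OPEN,np.ones((5,5)))
cs,_=cv2.findContours(m,0,1);c=max(cs,key=cv2.contourArea);(u,v),r=cv2.minEnclosingCircle(c);print('dif',u,v,r,onz(w,u,v,.08),r/F(w)*.29)
m=roi(cv2.inRange(hsv,(95,100,50),(118,255,255)));m=cv2.morphologyEx(m,cv2.MORPH_OPEN,np.ones((2,2)))
ys,xs=np.nonzero(m);(u,v),r=cv2.minEnclosingCircle(np.c_[xs,ys].astype(np.float32));print('tape',u,v,r,onz(w,u,v,.022))
# line from w1: brightest blob on dark grip
w=ld('w1');g=cv2.cvtColor(w['img'],cv2.COLOR_BGR2GRAY)
p=g[100:140,496:522];ys,xs=np.nonzero(p>90);print(list(zip(xs+496,ys+100))[:40])
cv2.imwrite('pics/c4.png',cv2.resize(w['img'][80:160,470:560],(720,640)[0:2])[:600])
E
```

```text
dif 275.0 163.13888549804688 22.423234939575195 [0.50753264 0.37335676 0.08      ] 0.022456539385442686
tape 276.9534912109375 156.12474060058594 28.564340591430664 [0.50823347 0.374924   0.022     ]
[]
```

View pics/c4.png

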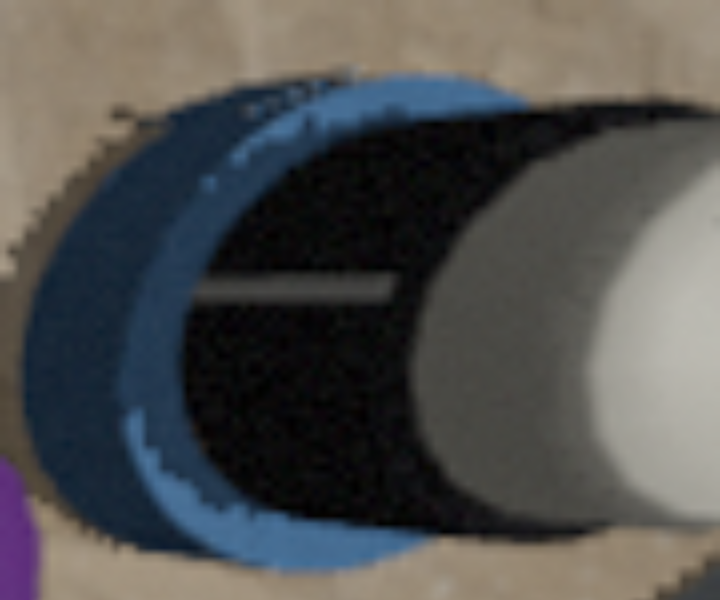

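The crop shows the lamp's white line running from about (494.8,116.2) to (519,115.9) in full-image pixels.

```bash
python3 - <<'E'
from h import *
w=ld('w1');L=np.array([.508,.374])
for u,v in[(496,116.2),(507,116),(517,115.9)]:
  o,d=ray(w,u,v);a=d[:2]@d[:2];e=o[:2]-L;b=e@d[:2];t=(-b-np.sqrt(b*b-a*(e@e-.0275**2)))/a
  p=o+t*d;print(p,np.degrees(np.arctan2(*(p[:2]-L)[::-1])))
E
```

```text
[0.4964252  0.34905458 0.02846005] -114.89152947035564
[0.49635222 0.34908857 0.0449656 ] -115.05926404950078
[0.49636611 0.34908208 0.0586961 ] -115.02732744666719
```

Call:
{"name": "play_rows", "arguments": {"steps": [[[0.0177,-0.0006,0,0],[0.0176,-0.0006,0,0],[0,0,0,-0.12],[0,0,0,-0.12],[0,0,0,-0.12]]]}}

```text
time: 5.08
ee_pos: [0.5083, 0.373, 0.232]
tcp_rot: [180.0, 0.0, 180.0]
wrist_force: [0.0, -0.1, -0.2]
opening: 0.0857
grasp_force: 0.0
```

Call:
{"name": "play_rows", "arguments": {"steps": [[[0,0,0,-0.12],[0,0,0,-0.12],[0,0,0,-0.12],[0,0,0,-0.12],[0,0,0,-0.12]]]}}

```text
time: 5.5
ee_pos: [0.5086, 0.3728, 0.2318]
tcp_rot: [-180.0, 0.0, -145.7]
wrist_force: [0.2, 0.4, 0.0]
opening: 0.0855
grasp_force: 0.0
```

Call:
{"name": "play_rows", "arguments": {"steps": [[[0,0,0,-0.12],[0,0,0,-0.12],[0,0,0,-0.12],[0,0,0,-0.12],[0,0,0,-0.06]]]}}

```text
time: 5.92
ee_pos: [0.5086, 0.3727, 0.2318]
tcp_rot: [-180.0, 0.0, -114.7]
wrist_force: [-0.1, -0.2, -0.3]
opening: 0.085
grasp_force: 0.0
```

Call:
{"name": "play_rows", "arguments": {"steps": [[[0,0,0,0],[0,0,0.02,0],[0,0,0.035,0],[0,0,0.035,0],[0,0,0.02,0]]]}}

```text
time: 6.33
ee_pos: [0.5075, 0.3726, 0.1177]
tcp_rot: [179.9, -0.2, -115.3]
wrist_force: [0.3, -2.0, -0.9]
opening: 0.0854
grasp_force: 0.0
```

```bash
python3 - <<'E'
from h import *
w=snap('wrist','w4');o=bot.get_obs();print(o['time'],o['ee_pos'],o['tcp_rot'],o['q'])
hsv=cv2.cvtColor(w['img'],cv2.COLOR_BGR2HSV)
for z in(.024,.063,.085): print(z,proj(w,(.508,.374,z)))
m=cv2.inRange(hsv,(0,0,140),(40,70,255));m[:, :180]=0;m[:,380:]=0
m=cv2.morphologyEx(m,cv2.MORPH_OPEN,np.ones((5,5)))
cs,_=cv2.findContours(m,0,1)
for c in cs:
  if cv2.contourArea(c)>300: (u,v),r=cv2.minEnclosingCircle(c);print('dif',u,v,r,onz(w,u,v,.08))
E
```

```text
6.3833 [0.50645284 0.37188318 0.114426  ] [ 179.79792295   -0.38561898 -115.24291671] [ 3.62922467e+01  1.54570771e+01  9.14126853e+00  8.41195060e+01
 -6.14338203e-03 -2.84641332e+01]
0.024 [278.27214389 214.85030895]
0.063 [278.40860854 231.6766057 ]
0.085 [278.50898878 244.05364062]
dif 371.0 208.5 28.147035598754883 [0.44345975 0.37905994 0.08      ]
dif 256.1373596191406 250.91497802734375 111.84380340576172 [0.52497862 0.37410079 0.08      ]
dif 366.1051940917969 106.89495849609375 60.29016876220703 [0.42473637 0.3185985  0.08      ]
```

View pics/w4.png

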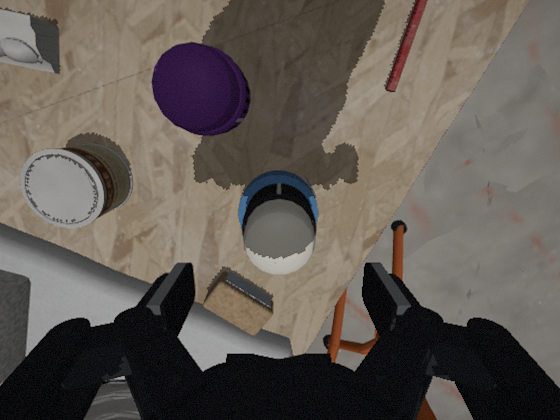

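The wrist view shows the lamp centred between the fingers, with its white line at (279,189) straight toward tool +x. I'll descend and grip.

Call:
{"name": "play_rows", "arguments": {"steps": [[[0,0,0,0],[0,0,0,0],[0,0,0.025,0],[0,0,0.03,0],[0,0,0.02,0]]]}}

```text
time: 6.8
ee_pos: [0.509, 0.3748, 0.0473]
tcp_rot: [-179.9, 0.2, -115.1]
wrist_force: [0.4, -0.3, -0.6]
opening: 0.0859
grasp_force: 0.0
```

Call:
{"name": "play_rows", "arguments": {"steps": [[[0,0,0.01,0],[0,0,0,0],[0,0,0,0],[0,0,0,0],[0,0,0,0]]]}}

```text
time: 7.22
ee_pos: [0.509, 0.3751, 0.0386]
tcp_rot: [-179.9, 0.2, -115.1]
wrist_force: [-0.0, 0.4, -0.4]
opening: 0.0854
grasp_force: 0.0
```

Call:
{"name": "play_rows", "arguments": {"steps": [[[0,0,0.0105,0],[0,0,0,0],[0,0,0,0],[0,0,0,0],[0,0,0,0]]]}}

```text
time: 7.63
ee_pos: [0.508, 0.3744, 0.0259]
tcp_rot: [-180.0, 0.0, -115.1]
wrist_force: [0.1, 1.0, -0.4]
opening: 0.0853
grasp_force: 0.0
```

Call:
{"name": "play_rows", "arguments": {"steps": [[[0,0,0,0],[0,0,0,0],[0,0,0,0],[0,0,0,0],[0,0,0,0]]], "gripper": 0.03, "squeeze": 80}}

```text
time: 8.05
ee_pos: [0.508, 0.3746, 0.0264]
tcp_rot: [-180.0, 0.0, -115.1]
wrist_force: [-0.6, -0.8, 5.0]
opening: 0.0533
grasp_force: 83.5
```

Call:
{"name": "play_rows", "arguments": {"steps": [[[0,0,0,0],[0,0,0,0],[0,0,0,0],[0,0,0,0],[0,0,0,0]]]}}

```text
time: 8.47
ee_pos: [0.508, 0.3746, 0.0263]
tcp_rot: [-180.0, 0.0, -115.1]
wrist_force: [-1.8, -1.0, 5.5]
opening: 0.0533
grasp_force: 83.5
```

Call:
{"name": "play_rows", "arguments": {"steps": [[[0,0,-0.01,0],[0,0,-0.03,0],[0,0,-0.04,0],[0,0,-0.04,0],[0,0,-0.03,0]]]}}

```text
time: 8.88
ee_pos: [0.508, 0.3743, 0.1793]
tcp_rot: [-179.9, 0.1, -115.1]
wrist_force: [0.9, 0.9, -2.1]
opening: 0.053
grasp_force: 84.7
```

Call:
{"name": "play_rows", "arguments": {"steps": [[[0.02,-0.007,0,0],[0.0328,-0.012,0,0],[0.0328,-0.012,0,0],[0.0328,-0.012,0,0],[0.0328,-0.012,0,0]]]}}

```text
time: 9.3
ee_pos: [0.4931, 0.2126, 0.1757]
tcp_rot: [180.0, -0.0, -115.0]
wrist_force: [-0.5, -0.5, -2.3]
opening: 0.0534
grasp_force: 84.8
```

Call:
{"name": "play_rows", "arguments": {"steps": [[[0.0328,-0.012,0,0],[0.0328,-0.012,0,0],[0.025,-0.01,0,-0.06],[0,0,0,-0.06],[0,0,0,-0.056]]]}}

```text
time: 9.72
ee_pos: [0.4859, 0.116, 0.1762]
tcp_rot: [-180.0, -0.0, -105.0]
wrist_force: [0.7, 0.2, -2.7]
opening: 0.0535
grasp_force: 84.7
```

Call:
{"name": "play_rows", "arguments": {"steps": [[[0,0,0,0],[0,0,0,0],[0,0,0,0],[0,0,0,0],[0,0,0,0]]]}}

```text
time: 10.13
ee_pos: [0.4861, 0.118, 0.1757]
tcp_rot: [180.0, -0.0, -105.0]
wrist_force: [0.6, -1.2, -2.4]
opening: 0.0531
grasp_force: 84.7
```

```bash
python3 - <<'E'
from h import *
w=snap('wrist','w5');s=snap('scene','s5');t=snap('top','t5');o=bot.get_obs();print(o['time'],o['ee_pos'],o['tcp_rot'],o['q'],o['opening'],o['grasp_force'],o['wrist_force'])
cv2.imwrite('pics/c5.png',np.hstack([cv2.resize(w['img'][100:320,180:380],(400,440)),cv2.resize(s['img'][130:270,260:387],(400,440))]))
E
```

```text
10.2833 [0.48609288 0.11785477 0.17570853] [ 1.79991217e+02 -6.43924202e-03 -1.04988129e+02] [ 1.36293857e+01 -2.61673233e+00 -3.80356079e+00  8.88239653e+01
 -1.44611331e-03 -6.13824848e+01] 0.0534269895440391 84.68200922012329 [-0.34966792 -0.10290859 -2.56402048]
```

View pics/c5.png

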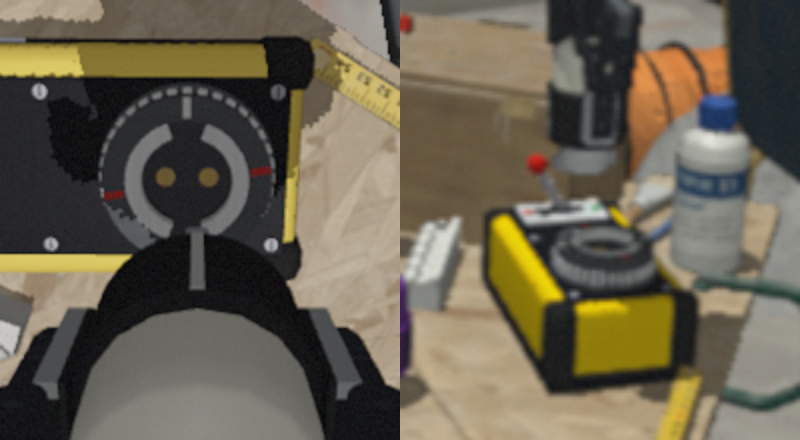

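The wrist view shows the grip's line at u≈278.5, aligned with tool x. The collar's red ticks are at about (236.5,197.5) and (310,185.5), and its slot tick is at u≈273. The toggle is off.

```bash
python3 - <<'E'
from h import *
w=ld('w5')
T=np.array([.4861,.1179]);y=np.radians(-105);tx=np.array([np.cos(y),np.sin(y)]);ty=np.array([np.sin(y),-np.cos(y)])
hsv=cv2.cvtColor(w['img'],cv2.COLOR_BGR2HSV)
m=cv2.inRange(hsv,(0,130,60),(8,255,255))|cv2.inRange(hsv,(172,130,60),(180,255,255));m[:150]=0;m[230:]=0;m[:, :200]=0;m[:,350:]=0
n,l,s,ce=cv2.connectedComponentsWithStats(m);q=[]
for k in range(1,n):
  if s[k,4]>8: p=onz(w,*ce[k],.092);q.append(p);print(ce[k],p)
c=(q[0]+q[1])/2;d=q[1]-q[0];print('collar',c,np.linalg.norm(d),np.degrees(np.arctan2(d[1],d[0])),'in tool',(c[:2]-T)@tx,(c[:2]-T)@ty)
wt=onz(w,180+186/2,100+108/2,.092);e=wt-c;print('white tick dir',np.degrees(np.arctan2(e[1],e[0])),np.linalg.norm(e))
for v,z in((215,.1734),(245,.2124)):
  p=onz(w,278.5,v,z)[:2]-T;print(z,p@tx-.0275,p@ty)
E
```

```text
[309.75  185.125] [0.45477222 0.09878717 0.092     ]
[236.48717949 197.05128205] [0.5142922  0.09297517 0.092     ]
collar [0.48453221 0.09588117 0.092     ] 0.05980307103784235 -5.577133538219753 in tool 0.021674331376554182 -0.0041845243222087955
white tick dir -105.53849535196203 0.029526849235547447
0.1734 0.0013460328046082867 0.00016174729906090823
0.2124 0.0018272699497008382 7.956382793068424e-05
```

Call:
{"name": "play_rows", "arguments": {"steps": [[[0.01,-0.002,0,0],[0.0102,-0.0022,0,0],[0,0,0.02,0],[0,0,0.02,0],[0,0,0.012,0]]]}}

```text
time: 10.7
ee_pos: [0.4844, 0.0959, 0.1221]
tcp_rot: [179.9, -0.0, -105.0]
wrist_force: [0.3, -0.7, -3.3]
opening: 0.0533
grasp_force: 84.7
```

Call:
{"name": "play_rows", "arguments": {"steps": [[[0,0,0.005,0],[0,0,0,0],[0,0,0,0],[0,0,0,0],[0,0,0,0]]]}}

```text
time: 11.12
ee_pos: [0.4855, 0.0972, 0.1199]
tcp_rot: [-179.9, 0.0, -105.0]
wrist_force: [1.2, -0.0, -1.9]
opening: 0.0536
grasp_force: 84.7
```

```bash
python3 - <<'E'
from h import *
o=bot.get_obs();print(o['ee_pos'],o['tcp_rot'],o['wrist_force'],o['torque'])
E
```

```text
[0.48545516 0.09716844 0.11986401] [-1.79920766e+02  3.66980848e-02 -1.04983285e+02] [ 1.19352525 -0.00197322 -1.94740145] [ 0.08261052 -0.04318797 -0.03975014]
```

Call:
{"name": "play_rows", "arguments": {"steps": [[[0,0.0005,0.003,0],[0,0,0.003,0],[0,0,0.003,0],[0,0,0,0],[0,0,0,0]]]}}

```text
time: 11.53
ee_pos: [0.4843, 0.0972, 0.1095]
tcp_rot: [180.0, -0.0, -105.0]
wrist_force: [-0.2, -0.3, -2.3]
opening: 0.0531
grasp_force: 84.7
```

Call:
{"name": "play_rows", "arguments": {"steps": [[[0,0,0.003,0],[0,0,0,0],[0,0,0,0],[0,0,0,0],[0,0,0,0]]]}}

```text
time: 11.95
ee_pos: [0.4845, 0.0972, 0.1069]
tcp_rot: [-180.0, 0.0, -105.0]
wrist_force: [0.4, -0.0, -3.0]
opening: 0.0536
grasp_force: 84.7
```

The lamp is in the mouth with no contact force. I'll press on against the spring.

Call:
{"name": "play_rows", "arguments": {"steps": [[[0,0,0.003,0],[0,0,0.003,0],[0,0,0,0],[0,0,0,0],[0,0,0,0]]]}}

```text
time: 12.37
ee_pos: [0.4848, 0.0973, 0.1013]
tcp_rot: [-179.9, 0.0, -105.0]
wrist_force: [0.9, -0.4, 2.9]
opening: 0.0537
grasp_force: 84.6
```

Call:
{"name": "play_rows", "arguments": {"steps": [[[0,0,0.002,0],[0,0,0.002,0],[0,0,0,0],[0,0,0,0],[0,0,0,0]]]}}

```text
time: 12.78
ee_pos: [0.4848, 0.0973, 0.0972]
tcp_rot: [-179.9, 0.0, -105.0]
wrist_force: [0.1, 0.0, 5.4]
opening: 0.0534
grasp_force: 84.7
```

Call:
{"name": "play_rows", "arguments": {"steps": [[[0,0,0.001,0],[0,0,0.001,0],[0,0,0,0],[0,0,0,0],[0,0,0,0]]]}}

```text
time: 13.2
ee_pos: [0.4848, 0.0973, 0.0954]
tcp_rot: [-179.9, 0.0, -105.0]
wrist_force: [-0.6, -0.4, 7.2]
opening: 0.0534
grasp_force: 84.8
```

Call:
{"name": "play_rows", "arguments": {"steps": [[[0,0,0.001,0],[0,0,0,0],[0,0,0.001,0],[0,0,0,0],[0,0,0,0]]]}}

```text
time: 13.62
ee_pos: [0.4848, 0.0973, 0.0944]
tcp_rot: [-179.9, 0.1, -105.0]
wrist_force: [-3.9, -1.1, 16.1]
opening: 0.0536
grasp_force: 86.9
```

Call:
{"name": "play_rows", "arguments": {"steps": [[[0,0,0.001,0],[0,0,0,0],[0,0,0,0],[0,0,0,0],[0,0,0,0]]]}}

```text
time: 14.03
ee_pos: [0.4849, 0.0973, 0.0944]
tcp_rot: [-179.9, 0.1, -105.0]
wrist_force: [-6.5, -2.0, 24.2]
opening: 0.0534
grasp_force: 87.6
```

The shoulder is on the rim: TCP z 0.0944, with the force jumping. I'll ease off slightly and turn clockwise about the lamp axis.

Call:
{"name": "play_rows", "arguments": {"steps": [[[0,0,-0.0008,0],[0,-0.0002,0,0.1],[0,-0.0002,0,0.12],[0,-0.0002,0,0.12],[0,-0.0002,0,0.12]]]}}

```text
time: 14.45
ee_pos: [0.4856, 0.0969, 0.0944]
tcp_rot: [-179.9, 0.1, -131.7]
wrist_force: [-4.2, -2.7, 17.9]
opening: 0.0534
grasp_force: 86.3
```

```bash
python3 - <<'E'
from h import *
o=bot.get_obs();print(o['ee_pos'],o['tcp_rot'],o['wrist_force'],o['torque'])
E
```

```text
[0.48560066 0.09685275 0.09440508] [-1.79916759e+02  8.91919552e-02 -1.31668396e+02] [-4.18381556 -2.6610791  17.85511905] [-0.28375469  1.09395998  0.34755353]
```

Call:
{"name": "play_rows", "arguments": {"steps": [[[0,-0.0002,0,0.12],[0,-0.0002,0,0.12],[0,-0.0002,0,0.12],[0,-0.0002,0,0.12],[0,-0.0002,0,0.12]]]}}

```text
time: 14.87
ee_pos: [0.486, 0.0964, 0.0944]
tcp_rot: [180.0, 0.1, -166.0]
wrist_force: [-6.3, 1.1, 18.0]
opening: 0.0537
grasp_force: 86.6
```

```bash
python3 - <<'E'
from h import *
o=bot.get_obs();print(o['ee_pos'],o['tcp_rot'],o['wrist_force'],o['torque'])
w=snap('wrist','w6');cv2.imwrite('pics/c6.png',w['img'][100:340,140:420])
E
```

```text
[0.48601428 0.0964353  0.09439582] [ 1.79968689e+02  1.15006571e-01 -1.66022598e+02] [-6.32583185  1.08968572 17.96225259] [0.12171367 1.1646837  0.38584872]
```

Call:
{"name": "play_rows", "arguments": {"steps": [[[0,-0.0002,0,0.1],[0,-0.0002,0,0.1],[0,-0.0002,0,0.1],[0,0,0,0.03],[0,0,0,0]]]}}

```text
time: 15.33
ee_pos: [0.486, 0.096, 0.0944]
tcp_rot: [179.9, 0.1, 175.3]
wrist_force: [-6.4, 1.5, 17.3]
opening: 0.0532
grasp_force: 86.6
```

```bash
python3 - <<'E'
from h import *
o=bot.get_obs();print(o['ee_pos'],o['tcp_rot'],o['wrist_force'],o['torque'])
E
```

```text
[0.48602957 0.09599983 0.09439738] [1.79920524e+02 9.08295325e-02 1.75278746e+02] [-6.37953352  1.49998841 17.30650992] [0.28052867 1.11312958 0.09412242]
```

Call:
{"name": "play_rows", "arguments": {"steps": [[[0,0,0,0.03],[0,0,0,0.03],[0,0,0,0.03],[0,0,0,0],[0,0,0,0]]]}}

```text
time: 15.75
ee_pos: [0.486, 0.0959, 0.0944]
tcp_rot: [179.9, 0.1, 170.2]
wrist_force: [-5.5, 0.5, 17.5]
opening: 0.0534
grasp_force: 86.6
```

```bash
python3 - <<'E'
from h import *
o=bot.get_obs();print(o['ee_pos'],o['tcp_rot'],o['wrist_force'],o['torque'])
E
```

```text
[0.48603347 0.09590517 0.09441051] [1.79924255e+02 8.78539983e-02 1.70233542e+02] [-5.5174966   0.49610646 17.48537447] [0.17814324 1.20226677 0.12888179]
```

Call:
{"name": "play_rows", "arguments": {"steps": [[[0,0,0,0.03],[0,0,0,0.03],[0,0,0,0.02],[0,0,0,0],[0,0,0,0]]]}}

```text
time: 16.17
ee_pos: [0.486, 0.0959, 0.0944]
tcp_rot: [179.9, 0.1, 165.7]
wrist_force: [-6.3, 0.0, 17.5]
opening: 0.0538
grasp_force: 86.6
```

```bash
python3 - <<'E'
from h import *
o=bot.get_obs();print(o['ee_pos'],o['tcp_rot'],o['wrist_force'],o['torque'],o['q'])
w=snap('wrist','w7');cv2.imwrite('pics/c7.png',cv2.resize(w['img'][120:320,180:380],(600,600)))
E
```

```text
[0.48602178 0.09585387 0.09440628] [1.79924736e+02 8.13355182e-02 1.65655031e+02] [-6.29259253e+00  1.02085457e-02  1.74900169e+01] [0.07087567 1.18423937 0.20263931] [ 1.11378137e+01 -3.06494946e+00 -1.32041621e+01  7.97549829e+01
  3.29485015e-02  2.54827595e+01]
```

View pics/c7.png

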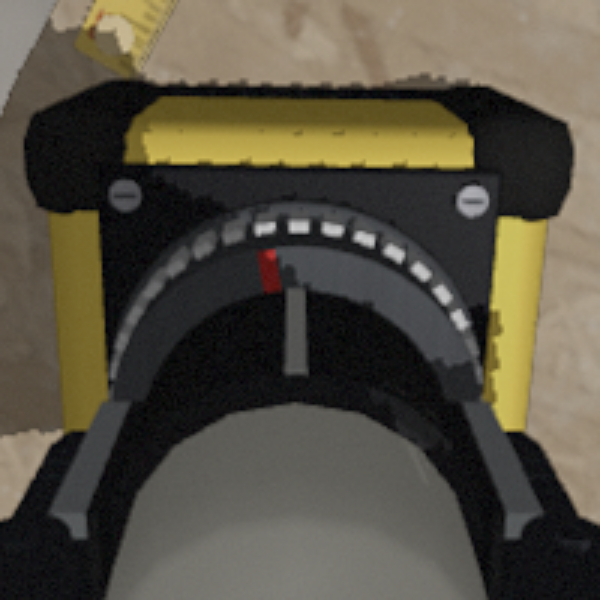

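The wrist view shows the line at (296,330) hasn't slipped in the grip and stands just past the red tick at (270,270), which fits the stated play. I'll turn on until the stop is felt.

Call:
{"name": "play_rows", "arguments": {"steps": [[[0,0,0,0.03],[0,0,0,0.02],[0,0,0,0],[0,0,0,0],[0,0,0,0]]]}}

```text
time: 16.63
ee_pos: [0.486, 0.0959, 0.0944]
tcp_rot: [179.9, 0.1, 162.9]
wrist_force: [-5.6, 1.4, 18.3]
opening: 0.0533
grasp_force: 86.6
```

```bash
python3 - <<'E'
from h import *
o=bot.get_obs();print(o['tcp_rot'],o['wrist_force'],o['torque'])
E
```

```text
[1.79922840e+02 8.14690523e-02 1.62856873e+02] [-5.62468506  1.41046715 18.27765251] [0.03379209 1.21031243 0.78785221]
```

Call:
{"name": "play_rows", "arguments": {"steps": [[[0,0,0,0.03],[0,0,0,0.02],[0,0,0,0],[0,0,0,0],[0,0,0,0]]]}}

```text
time: 17.05
ee_pos: [0.486, 0.0959, 0.0944]
tcp_rot: [179.9, 0.1, 160.1]
wrist_force: [-6.1, 0.3, 19.3]
opening: 0.0538
grasp_force: 86.6
```

```bash
python3 - <<'E'
from h import *
o=bot.get_obs();print(o['tcp_rot'],o['wrist_force'],o['torque'])
E
```

```text
[1.79926000e+02 8.15029431e-02 1.60064380e+02] [-6.13003087  0.29359985 19.25984136] [-0.11428071  1.14984053  1.71036974]
```

The stop is clear (torque up to 1.7 Nm). I'll relax slightly and check everything.

Call:
{"name": "play_rows", "arguments": {"steps": [[[0,0,0,-0.03],[0,0,0,0],[0,0,0,0],[0,0,0,0],[0,0,0,0]]]}}

```text
time: 17.47
ee_pos: [0.486, 0.0959, 0.0944]
tcp_rot: [179.9, 0.1, 161.8]
wrist_force: [-5.5, 0.1, 17.5]
opening: 0.0533
grasp_force: 86.6
```

```bash
python3 - <<'E'
from h import *
o=bot.get_obs();print(o['ee_pos'],o['tcp_rot'],o['wrist_force'],o['torque'],o['qd'])
w=snap('wrist','w8');s=snap('scene','s8')
cv2.imwrite('pics/c8.png',np.hstack([cv2.resize(w['img'][120:320,180:380],(400,400)),cv2.resize(s['img'][120:270,240:390],(400,400))]))
E
```

```text
[0.48601929 0.09592088 0.09440169] [1.79924515e+02 8.12870031e-02 1.61751330e+02] [-5.49944165  0.06163726 17.54739257] [-0.02883012  1.21849749  1.34087204] [0.05623423 0.02750733 0.0093095  0.08208343 0.06762344 0.00606064]
```

View pics/c8.png

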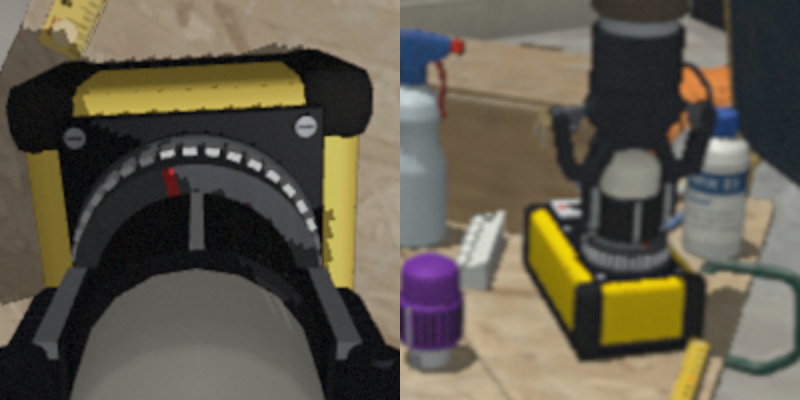

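The shoulder is seated, the line is unslipped and past the tick against the stop, and the grip is firm. Handing in.

```bash
python3 -c "
from workcell import bot
print(bot.job_done())"
```

```text
the job is handed in; nothing more can be done
None
```

I flipped the toggle to off, then pressed the lamp head fully down into the collar and turned it clockwise to the stop. I handed the job in with the arm still gripping it. The toggle was hidden behind the lamp in the last picture; I last saw it at off just before the lamp went in.

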